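# Clamp an imaging cassette on the loading plate

### The arm

A 6-joint arm with a two-finger parallel gripper is mounted at the origin on the work surface. World frame = base frame: x ahead of the robot, y to its left, z up, the work surface at z = 0. Lengths are in m, angles in degrees, forces in N, time in s.
With the tool pointing down it reaches from about 0.3 to 0.75 m from the base axis. Payload 8.5 kg.
Tool frame: the origin (TCP) lies at the very end of the fingers, on their centre line; the grasp point (between the pads) lies 19 mm behind it; z points along the fingers, y is the line along which they close (so a half turn about z gives the same grasp; the last joint's range is limited). The gripper opens to 88 mm and grips with 3 to 60 N. Pads are 18 mm wide; open, the fingers measure 123 mm over their backs; the gripper's body (75 mm by 187 mm) begins 45 mm behind the grasp point.
Start: joints at [-80.575, 21.807, 74.336, -0, 83.858, -12.336], TCP at [0.204, -0.511, 0.239] pointing down, gripper open.
Joint ranges: [-178.18, 178.18], [-50.72, 133.34], [12.68, 142.11], [-81.47, 261.47], [9.98, 163.14], [-165.26, 165.26]. Speed limits (degrees/s): [136.94, 136.94, 180, 180, 180, 180].

### API

Orientations are given as [roll, pitch, yaw] about the fixed x, y, z axes, in that order (R = Rz(yaw) Ry(pitch) Rx(roll)).
In Python, from rig import r, eyes gives the robot as it stands. The module is installed in compiled form; this text tells all that it offers.
- The arm moves only by the tool arm_command, never from a script. Its argument "rows" is a list of rows, each a list of 7 numbers: the finger opening in m, from 0 to 0.0881, then the shift along the world's x, y, z in m, then the turn, a rotation vector about the world's x, y, z in rad. In form: [[grip, x, y, z, wx, wy, wz], ...]. A call has 1 to 12 rows; each row is the pose to reach, as a shift and turn from the pose commanded when the call began; what a row does not reach only later rows make up. A row lasts 1/8 s, in which the tool goes at most 62.5 mm and 10.7 degrees, less where a joint would pass 70% of its speed; a pose out of reach is approached as far as the arm can. A call with a gripper value outside its range is refused whole. The fingers move at their own pace and stop on an object; "force" is the grip in N (left out, the last holds). Time passes only in rows, so rows that repeat a pose let the fingers close. It gives the time, the measured TCP pose, the force, the opening and the grip force at its end, in the units of the state.
- r.sense(): the state, without advancing time (a new reading comes with each control period).
- eyes.snapshot(name): name is "side" or "top"; returns a dict with "image" (400x640x3 uint8, red, green, blue), "intrinsics" (3x3 intrinsics, pixels), "pose" (4x4, takes a point from camera to world coordinates). Camera axes: x right, y up, looking along -z (the intrinsics and any distortion apply to the point x, -y, -z); pixel columns grow to the right and rows downward; lengths in m; the calibration is good to about 2 mm. A picture is of the moment at which its call begins. There is no depth.
- r.hand_in(): hands the job in; it is judged then, once.
The state is a dict: "t": time; "joints": joint angles; "dq": joint speeds; "tau": joint torques, N m; "tcp_pos": TCP position; "tool_rot": TCP orientation; "contact_force": force on the tool from outside, world axes, zero at the start; "moment": the same for the moment, N m; "gripper_width": opening from 0.0 (shut) to 1.0 (fully open); "gripper_force": force on a finger pad.
Only numpy, scipy, OpenCV 4.12 (cv2) and the standard library are available. Lean on these libraries where they do the work, as an engineer would, in place of code of your own. Each camera call takes 0.05 s, during which the arm holds its last target. There are 200 camera calls.

### The job

Lift the white cassette out of its tray and lay it flat on the loading plate, long side along the stop rail, between the rail and the eccentric knob. Slide it gently home against the end stop, then turn the knob clockwise until its lobe bears firmly on the cassette and pins it against the rail, with about 20 N; overtightening cracks its glass. Let go and leave everything else where it stands.

Things in the scene. Friction and masses are not known exactly. Their poses are not given: they have to be found in the camera images.
- nest: Loading plate, fixed: aluminium, 220 x 180 mm, on four feet; origin on the bench under its centre, plate top at z = 28 mm. x runs to the end stop, y to the stop rail. Knob pivot at x -8, y -48.2 mm. Stop rail: stiffly sprung steel bar along x, 64 mm long, 9 mm high, on a bar with two thumbscrews (20 mm high); slot-mounted, its face somewhere from y = 23.5 to 26.5 mm.
- nest_seat (a point): Centre of the round window in the loading plate's top face, 28 mm above the bench; axes as the plate's (x to the end stop, y to the stop rail, z up). A cassette fully home has its centre at x = 0 and, depending on the rail, y = -1.5 to +1.5 mm here.
- end_stop: End stop, screwed to the loading plate: a steel block 36 mm wide along y, 9 mm high. Origin at the foot of its face, at x = 37.5 mm, y = 0 on the plate's top; the face looks to -x of the plate. Axes as the plate's.
- cam_grip (a point): Eccentric knob: black bar grip, 46 mm long, 11 mm thick, 15 to 37 mm above the plate, over a steel disc (radius 20 mm, 2.5 to 10.5 mm above the plate) set 7 mm off the pivot; its far side is the lobe. Point: on the pivot, mid-bar, 26 mm above the plate. x lies along the bar and points to the lobe, z up; turns with the knob. Leave 30 mm free round the pivot for the fingers.
- cam (a joint): Knob angle, rad, grows clockwise seen from above: 0 = lobe points away from the rail (-y of the plate), 1.57 = to -x, 3.14 = to the rail; stops at 0 and 2.8. Starts slack, 0.95 to 1.25, gap to the rail 54 to 59 mm. Lobe meets a cassette against the rail at 1.8 to 2.35. Turning takes 0.06 N m, plus about 0.17 N m per 10 N of lobe pressure; stays where left, easing slightly.
- cassette: Imaging cassette, white plastic: 75 (x) x 50 (y) x 12 mm (z), two glass windows in its top, grip rib on top. Origin: centre of its underside. 50 to 100 g. May be laid either way round. Starts in the tray.
- cassette_rib (a point): Centre of the white grip rib on the cassette: 12 mm thick along x, 28 mm long along y, 22 mm high, from 12 to 34 mm above the cassette's underside; this point is 23 mm above the underside. Axes as the cassette's.
- tray: Shallow grey tray, 104 x 80 mm, in which the cassette starts; origin under its centre, floor 3 mm and rim 8 mm above the bench. Fixed.
- vial: Bystander: amber vial, 22 mm wide, 36 mm high, standing on the loading plate near its corner at x -85, y +67 mm; origin at its foot.
- hexkey: Bystander: dark L-shaped hex key, 62 mm long, 5 mm thick, lying on the loading plate near its corner at x +85, y -50 mm; origin under its long arm.
- flask: Bystander: clear bottle with white cap, 68 mm wide, 150 mm high; origin at its foot.
- slide: Bystander: flat clear channel slide, 76 x 26 x 5 mm; origin under its centre.
- marker: Bystander: black and grey marker pen, 105 mm long, lying; origin under its middle.
- jar: Bystander: white jar with blue lid, 54 mm wide, 75 mm high; origin at its foot.
- tipbox: Bystander: grey pipette tip box with clear lid, 125 x 85 x 79 mm; origin under its centre.
Things that resemble listed ones, but are neither listed nor needed, are in the scene too. What is shaped like the cassette but purple or red is not meant.

How it is judged:
By the outcome, as a careful person would: the job done as asked, in the order asked, and still so for the second after the job is handed in, with the robot touching nothing.
It also fails if it takes over 72 s, if anything falls off the work surface, if the arm or the gripper's body presses on something with over 40 N, if the wrist force passes 120 N, or if a joint passes its speed limit or range.

## Working session

There is one attempt and no reset: what is moved stays moved. The work goes in short steps, Python scripts to look and compute and a tool call to move; the robot and the scene stay as the last step left them, time stands still between calls to the robot, and variables do not carry over. Pictures are saved under pics/ and viewed, at most 10 in all, crops included, and the job is handed in when it is done.

Besides the shell and the picture viewer there is one more tool, called after "Call:" by a JSON object that holds its "method" and its "body", one argument or row to a line. arm_command: Moves the arm, as the interface text tells. Its arguments: {"type":"object","properties":{"rows":{"type":"array"},"force":{"type":"number"}},"required":["rows"]}

```bash
mkdir -p pics
cat > h.py <<'E'
import numpy as np, cv2
from rig import r, eyes
def snap(n):
    s=eyes.snapshot(n); return s
def ray(s,u,v):
    K=np.array(s["intrinsics"]);P=np.array(s["pose"])
    d=np.linalg.inv(K)@[u,v,1]; d=np.array([d[0],-d[1],-d[2]])
    return P[:3,3],P[:3,:3]@d
def onz(s,u,v,z):
    o,d=ray(s,u,v); return o+d*(z-o[2])/d[2]
def proj(s,p):
    K=np.array(s["intrinsics"]);P=np.array(s["pose"])
    c=P[:3,:3].T@(np.array(p)-P[:3,3]); q=K@[c[0],-c[1],-c[2]]; return q[:2]/q[2]
def save(img,n): cv2.imwrite("pics/"+n+".png",img[:,:,::-1])
E
python3 - <<'E'
from h import *
a=snap("top");b=snap("side")
save(a["image"],"top0");save(b["image"],"side0")
for s in(a,b):print({k:np.round(v,3).tolist() for k,v in s.items() if k!="image"}, s.keys())
E
```

```text
{'intrinsics': [[443.239, 0.0, 319.5], [0.0, 443.239, 200.878], [0.0, 0.0, 1.0]], 'pose': [[0.019, 0.981, -0.193, 0.316], [-1.0, 0.019, 0.0, 0.009], [0.004, 0.193, 0.981, 1.419], [0.0, 0.0, 0.0, 1.0]]} dict_keys(['image', 'intrinsics', 'pose'])
{'intrinsics': [[382.901, 0.0, 322.212], [0.0, 382.901, 196.542], [0.0, 0.0, 1.0]], 'pose': [[-0.826, 0.383, -0.414, 0.166], [-0.564, -0.579, 0.589, 0.521], [-0.014, 0.72, 0.694, 0.713], [0.0, 0.0, 0.0, 1.0]]} dict_keys(['image', 'intrinsics', 'pose'])
```

View pics/top0.png

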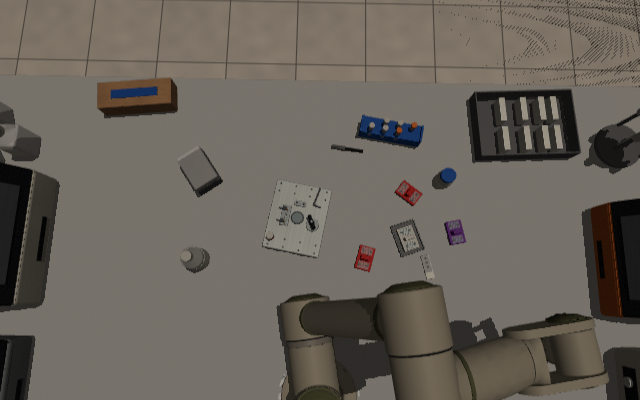

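View pics/side0.png

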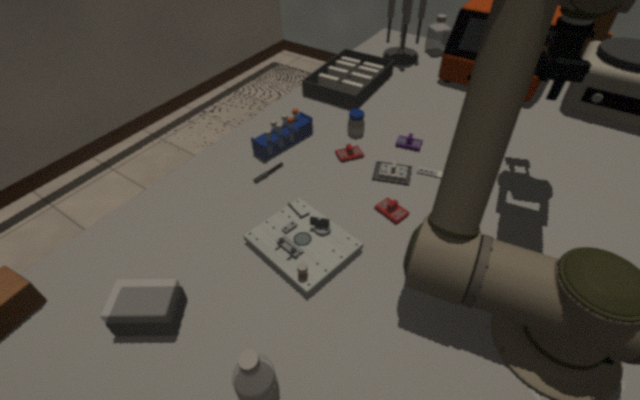

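Candidates: the white cassette in the grey tray, top (407,238). The red ones are at (408,193) and (366,258), the purple at (455,232), and the white pieces in the black rack at (523,125). By the description I choose (407,238). The nest is at (297,218), with its knob at (312,222), the rail on the left at about (284,215), and the vial at (269,237). Close crops next.

Run:
```python
from h import *
t=cv2.imread("pics/top0.png");s=cv2.imread("pics/side0.png")
def c(i,u,v,w,h,W,H): return cv2.resize(i[v:v+h,u:u+w],(W,H),interpolation=cv2.INTER_CUBIC)
A=c(t,255,175,80,90,400,450);B=c(t,380,212,50,56,400,450)
cv2.imwrite("pics/crop1.png",cv2.convertScaleAbs(np.hstack([A,B]),alpha=1.5))
C=c(s,240,195,130,100,780,600)
cv2.imwrite("pics/crop2.png",cv2.convertScaleAbs(C,alpha=1.5))
```

```text
(no output)
```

View pics/crop1.png

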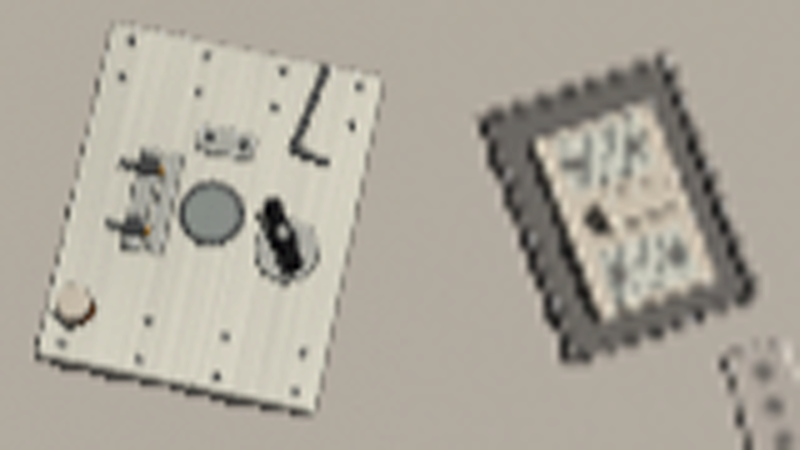

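View pics/crop2.png

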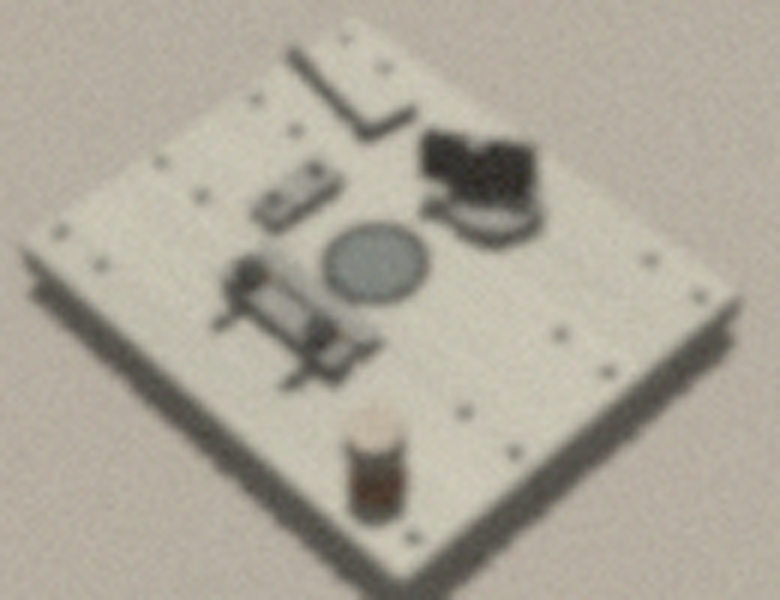

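The crops show the white cassette in the grey tray, with its rib running across and a dark shadow at the rib's left end. They also show the plate corners, window, end stop (top), rail with thumbscrews (left) and knob (right). Now to measure with masks and contours.

```bash
cat >> h.py <<'E'
def rectw(s,mask,z,off):
    cs,_=cv2.findContours(mask.astype(np.uint8),cv2.RETR_EXTERNAL,cv2.CHAIN_APPROX_NONE)
    c=max(cs,key=cv2.contourArea)[:,0]; h=cv2.convexHull(c)[:,0]+np.array(off)
    w=np.array([onz(s,u,v,z)[:2] for u,v in h])*1000
    r_=cv2.minAreaRect(w.astype(np.float32)); return r_,cv2.contourArea(c)
E
python3 - <<'E'
from h import *
a=snap("top");b=snap("side")
def g(s,x0,y0,x1,y1): return s["image"][y0:y1,x0:x1].astype(int)
I=g(a,255,175,340,265)
print("plate px",I[50,30],I[60,10+30],"bench",I[5,5])
for nm,s,bx in(("top",a,(255,172,340,265)),("side",b,(235,190,370,300))):
    I=g(s,*bx); 
    d=I.sum(2); bench=I[3,3]
    rb=I[:,:,0]-I[:,:,2]
    print(nm,"bench",bench)
    for th in(20,40):
        m=cv2.morphologyEx((d>bench.sum()+th).astype(np.uint8),cv2.MORPH_OPEN,np.ones((3,3)))
        print(th,rectw(s,m,.028,bx[:2]))
# tray outline: dark
for nm,s,bx in(("top",a,(382,212,430,262)),("side",b,(365,155,418,192))):
    I=g(s,*bx).sum(2); be=np.median(g(s,*bx).sum(2)[:3])
    for th in(40,80):
        print(nm,"tray",be,rectw(s,(I<be-th),.008,bx[:2]))
# cassette
    m=(I>be-60).astype(np.uint8); n,l,st,ce=cv2.connectedComponentsWithStats(m,connectivity=4)
    for i in range(1,n):
        if st[i][4]>60: print(nm,"blob",st[i],ce[i]+bx[:2], rectw(s,l==i,.015,bx[:2]))
# knob: hand-picked from the crops: disc/pivot; window
W=np.array([212,213])/5+[255,175]; print("window top",onz(a,*W,.028)); W=np.array([377,263])/6+[240,195]; print("window side",onz(b,*W,.028))
E
```

```text
plate px [105 103  97] [137 135 126] bench [119 114 106]
top bench [118 113 106]
20 (((535.4798583984375, 79.50315856933594), (176.62173461914062, 216.2884063720703), 79.54955291748047), 3320.0)
40 (((534.77978515625, 79.40069580078125), (176.0960235595703, 213.72706604003906), 79.39082336425781), 2373.0)
side bench [120 115 105]
20 (((535.1678466796875, 80.00828552246094), (175.55718994140625, 214.18800354003906), 79.32463073730469), 2795.5)
40 (((451.47076416015625, 146.17062377929688), (9.169830322265625, 23.053668975830078), 64.26130676269531), 23.0)
top tray 338.0 (((479.24713134765625, -271.96636962890625), (108.22689819335938, 85.22479248046875), 19.649520874023438), 826.0)
top tray 338.0 (((480.3441162109375, -272.16998291015625), (104.24540710449219, 84.11608123779297), 19.641319274902344), 774.5)
top blob [   0    0   48   50 1536] [404.71289062 235.75846354] (((482.76092529296875, -267.48211669921875), (151.18824768066406, 160.64669799804688), 89.5282974243164), 2302.0)
top blob [ 15  13  22  27 328] [407.80182927 237.53658537] (((478.0518493652344, -273.6553955078125), (75.92932891845703, 49.25003433227539), 19.965587615966797), 325.5)
side tray 341.0 (((478.0367126464844, -265.50927734375), (107.43427276611328, 94.35218048095703), 19.61963653564453), 537.0)
side tray 341.0 (((477.2218017578125, -265.17425537109375), (104.0891342163086, 88.6511001586914), 19.003515243530273), 349.5)
side blob [   0    0   53   37 1416] [390.77259887 172.40254237] (((474.8289489746094, -261.3255310058594), (152.45248413085938, 165.37014770507812), 29.752262115478516), 1870.0)
window top [0.53391886 0.07819101 0.028     ]
window side [0.53295839 0.08106497 0.028     ]
```

```bash
cat >> h.py <<'E'
O=np.array([534.9,79.7])/1000; YAW=np.deg2rad(-10.5)
def P2W(x,y): # plate mm -> world m
    c,s=np.cos(YAW),np.sin(YAW); return O+np.array([c*x-s*y,s*x+c*y])/1000
def W2P(w):
    c,s=np.cos(YAW),np.sin(YAW); d=(np.array(w)[:2]-O)*1000; return np.array([c*d[0]+s*d[1],-s*d[0]+c*d[1]])
E
python3 - <<'E'
from h import *
from scipy.spatial.transform import Rotation as R
q=r.sense();print(q)
rot=q["tool_rot"];print(R.from_euler('xyz',rot,degrees=True).as_matrix().round(3))
for nm,bx in(("top",(303,210,322,235)),("side",(308,213,332,235))):
    s=snap(nm);I=s["image"][bx[1]:bx[3],bx[0]:bx[2]].astype(int).sum(2)
    m=(I<110).astype(np.uint8);n,l,st,ce=cv2.connectedComponentsWithStats(m)
    i=1+np.argmax(st[1:,4]);p=np.argwhere(l==i)[:,::-1]+np.array(bx[:2])
    w=np.array([W2P(onz(s,u,v,.060 if nm=="top" else .054)) for u,v in p]);c=w.mean(0);U,S,V=np.linalg.svd(w-c)
    print(nm,len(p),"bar centre plate",c,"dir",V[0],"th",np.arctan2(abs(V[0][0]),-V[0][1]*np.sign(-V[0][0])), np.ptp((w-c)@V[0]))
print("pivot",P2W(-8,-48.2))
E
```

```text
{'t': 0.2, 'joints': array([-8.05750551e+01,  2.18284553e+01,  7.43624916e+01,  2.69648307e-04,
        8.38583834e+01, -1.23348541e+01]), 'dq': array([ 0.00082017, -0.05127471, -0.07832838, -0.00517996,  0.06490767,
       -0.06983926]), 'tau': array([-4.34526837e-04, -4.37695098e+01, -2.24455476e+01,  7.11714802e-02,
        3.40617739e-02, -9.33661408e-05]), 'tcp_pos': array([ 0.20387469, -0.51064805,  0.23838633]), 'tool_rot': array([-1.79951866e+02, -1.08000492e-02,  2.17597655e+01]), 'contact_force': array([ 0.24730995, -0.45259139,  0.3812033 ]), 'moment': array([-0.00998558,  0.01509781,  0.01417745]), 'gripper_force': 0.0, 'gripper_width': 0.9990048864369245}
[[ 0.929  0.371 -0.   ]
 [ 0.371 -0.929  0.001]
 [ 0.    -0.001 -1.   ]]
top 50 bar centre plate [-11.7375875  -48.11455836] dir [-0.86837324 -0.4959112 ] th 1.05191248563345 45.49046202885381
side 73 bar centre plate [-11.74759575 -44.46828299] dir [-0.90820986 -0.41851505] th 1.1389866507638176 38.360031917801734
pivot [0.51825021 0.033765  ]
```

Call:
{"method": "arm_command", "body": {
  "rows": [
    [0.05,0.274,0.237,-0.12,0,0,1.54],
    [0.05,0.274,0.237,-0.12,0,0,1.54],
    [0.05,0.274,0.237,-0.12,0,0,1.54],
    [0.05,0.274,0.237,-0.12,0,0,1.54],
    [0.05,0.274,0.237,-0.12,0,0,1.54],
    [0.05,0.274,0.237,-0.12,0,0,1.54],
    [0.05,0.274,0.237,-0.12,0,0,1.54],
    [0.05,0.274,0.237,-0.12,0,0,1.54],
    [0.05,0.274,0.237,-0.12,0,0,1.54],
    [0.05,0.274,0.237,-0.12,0,0,1.54],
    [0.05,0.274,0.237,-0.12,0,0,1.54],
    [0.05,0.274,0.237,-0.12,0,0,1.54]
  ]
}}

```text
t: 1.8
tcp_pos: [0.4779, -0.2738, 0.1188]
tool_rot: [-180.0, 0.0, 110.0]
contact_force: [-0.7, -0.3, 0.2]
gripper_width: 0.568
gripper_force: 0.0
```

Call:
{"method": "arm_command", "body": {
  "rows": [
    [0.05,0,0,-0.05,0,0,0],
    [0.05,0,0,-0.08,0,0,0],
    [0.05,0,0,-0.092,0,0,0],
    [0.05,0,0,-0.1,0,0,0],
    [0.05,0,0,-0.1,0,0,0],
    [0.05,0,0,-0.1,0,0,0]
  ]
}}

```text
t: 2.55
tcp_pos: [0.4783, -0.2741, 0.0197]
tool_rot: [180.0, 0.1, 110.0]
contact_force: [-0.0, -0.1, -0.6]
gripper_width: 0.565
gripper_force: 0.0
```

Run:
```python
from h import *
b=snap("side");a=snap("top")
i=cv2.resize(b["image"][130:210,350:450],(500,400),interpolation=cv2.INTER_CUBIC)
save(cv2.convertScaleAbs(i,alpha=1.5),"grasp")
print(r.sense()["tcp_pos"],r.sense()["contact_force"])
```

```text
[ 0.47815096 -0.27400571  0.01945235] [ 0.02560186 -0.07797671 -0.13773237]
```

View pics/grasp.png

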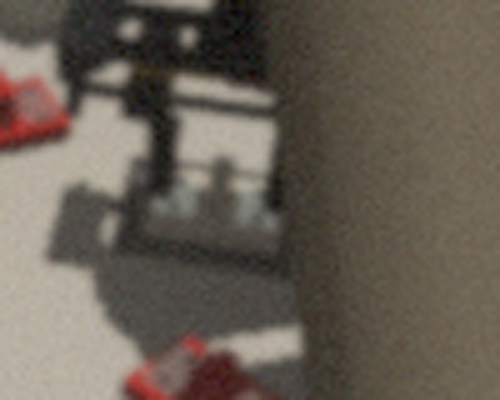

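The fingers (about 160 and 278 in the crop) straddle the rib at (220,190) evenly, so I close.

Call:
{"method": "arm_command", "body": {
  "rows": [
    [0.005,0,0,-0.001,0,0,0],
    [0.005,0,0,-0.001,0,0,0],
    [0.005,0,0,-0.001,0,0,0],
    [0.005,0,0,-0.001,0,0,0],
    [0.005,0,0,-0.001,0,0,0],
    [0.005,0,0,-0.001,0,0,0]
  ],
  "force": 30
}}

```text
t: 3.4
tcp_pos: [0.4779, -0.2738, 0.0177]
tool_rot: [180.0, -0.0, 110.0]
contact_force: [0.3, -0.4, 0.7]
gripper_width: 0.134
gripper_force: 30.0
```

Call:
{"method": "arm_command", "body": {
  "rows": [
    [0.005,0,0,0.02,0,0,0],
    [0.005,0,0,0.06,0,0,0],
    [0.005,0,0,0.11,0,0,0],
    [0.005,0.008,0.05,0.12,0,0,-0.1],
    [0.005,0.016,0.1,0.12,0,0,-0.2],
    [0.005,0.024,0.15,0.12,0,0,-0.3],
    [0.005,0.032,0.21,0.12,0,0,-0.4],
    [0.005,0.04,0.27,0.12,0,0,-0.5],
    [0.005,0.046,0.32,0.12,0,0,-0.532],
    [0.005,0.0484,0.352,0.12,0,0,-0.532],
    [0.005,0.0484,0.352,0.08,0,0,-0.532],
    [0.005,0.0484,0.352,0.066,0,0,-0.532]
  ]
}}

```text
t: 4.9
tcp_pos: [0.5252, 0.0786, 0.0821]
tool_rot: [-179.8, 0.0, 79.6]
contact_force: [-0.1, -0.5, -0.5]
gripper_width: 0.135
gripper_force: 30.0
```

Call:
{"method": "arm_command", "body": {
  "rows": [
    [0.005,0,0,0,0,0,0],
    [0.005,0,0,0,0,0,0]
  ]
}}

```text
t: 5.15
tcp_pos: [0.5269, 0.0778, 0.0847]
tool_rot: [179.9, -0.0, 79.5]
contact_force: [-0.3, -1.1, -0.7]
gripper_width: 0.135
gripper_force: 30.0
```

Run:
```python
from h import *
b=snap("side");a=snap("top")
cv2.imwrite("pics/s2.png",b["image"][:,:,::-1]);cv2.imwrite("pics/t2.png",a["image"][:,:,::-1])
i=cv2.resize(b["image"][180:300,235:370],(675,600),interpolation=cv2.INTER_CUBIC)
save(cv2.convertScaleAbs(i,alpha=1.6),"hover")
q=r.sense();print(q["tcp_pos"],q["tool_rot"],W2P(q["tcp_pos"]),q["contact_force"])
# predicted cassette bottom-corner px in the crop
c=W2P(q["tcp_pos"]);zb=q["tcp_pos"][2]-.0147
for dx,dy in((37.5,25),(-37.5,25),(-37.5,-25),(37.5,-25)):
    for z in(zb,zb+.012): print(dx,dy,((proj(b,[*P2W(c[0]+dx,c[1]+dy),z])-[235,180])*5).round(0))
```

```text
[0.52684288 0.07787709 0.08476787] [ 1.79893330e+02 -1.38939918e-02  7.94798622e+01] [-7.5900038  -3.26068359] [ 0.09761862 -0.04601004  0.27187233]
37.5 25 [252. 221.]
37.5 25 [250. 203.]
-37.5 25 [367. 312.]
-37.5 25 [366. 294.]
-37.5 -25 [449. 249.]
-37.5 -25 [448. 231.]
37.5 -25 [334. 164.]
37.5 -25 [332. 146.]
```

View pics/hover.png

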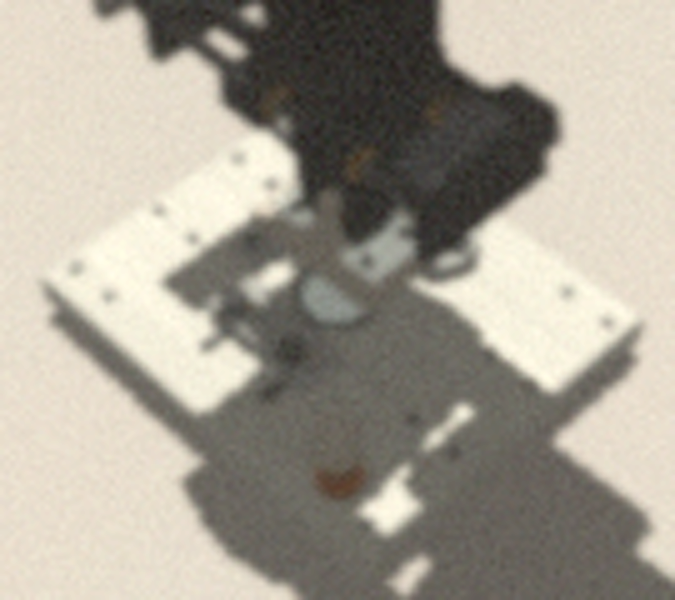

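The cassette's near lower corner is at about (370,315), where the prediction puts it (367,312). Lowering gently.

Call:
{"method": "arm_command", "body": {
  "rows": [
    [0.005,-0.0005,0,-0.015,0,0,0],
    [0.005,-0.0005,0,-0.025,0,0,0],
    [0.005,-0.0005,0,-0.029,0,0,0],
    [0.005,-0.0005,0,-0.032,0,0,0],
    [0.005,-0.0005,0,-0.034,0,0,0],
    [0.005,-0.0005,0,-0.036,0,0,0],
    [0.005,-0.0005,0,-0.038,0,0,0],
    [0.005,-0.0005,0,-0.038,0,0,0]
  ],
  "force": 20
}}

```text
t: 6.25
tcp_pos: [0.5258, 0.0782, 0.0457]
tool_rot: [-180.0, 0.0, 79.5]
contact_force: [-0.0, -0.1, -1.7]
gripper_width: 0.132
gripper_force: 20.0
```

Call:
{"method": "arm_command", "body": {
  "rows": [
    [0.005,0,0,-0.001,0,0,0],
    [0.005,0,0,-0.002,0,0,0],
    [0.005,0,0,-0.002,0,0,0],
    [0.005,0,0,-0.002,0,0,0]
  ]
}}

```text
t: 6.75
tcp_pos: [0.5258, 0.0782, 0.0438]
tool_rot: [180.0, -0.0, 79.5]
contact_force: [-0.2, 0.4, -1.8]
gripper_width: 0.136
gripper_force: 20.0
```

Call:
{"method": "arm_command", "body": {
  "rows": [
    [0.005,0,0,-0.0005,0,0,0],
    [0.005,0,0,-0.001,0,0,0],
    [0.005,0,0,-0.001,0,0,0]
  ]
}}

```text
t: 7.12
tcp_pos: [0.5258, 0.0782, 0.0427]
tool_rot: [-180.0, 0.0, 79.5]
contact_force: [0.4, 0.6, -1.0]
gripper_width: 0.132
gripper_force: 20.0
```

Call:
{"method": "arm_command", "body": {
  "rows": [
    [0.005,0,0,-0.0005,0,0,0],
    [0.005,0,0,-0.0005,0,0,0],
    [0.005,0,0,-0.0005,0,0,0]
  ]
}}

```text
t: 7.5
tcp_pos: [0.5258, 0.0782, 0.0427]
tool_rot: [180.0, 0.0, 79.5]
contact_force: [-1.8, -0.2, 5.1]
gripper_width: 0.137
gripper_force: 20.0
```

Call:
{"method": "arm_command", "body": {
  "rows": [
    [0.005,0,0,-0.0005,0,0,0],
    [0.005,0,0,-0.0005,0,0,0],
    [0.005,0,0,-0.0005,0,0,0]
  ]
}}

```text
t: 7.88
tcp_pos: [0.5258, 0.0782, 0.0427]
tool_rot: [180.0, 0.0, 79.5]
contact_force: [-4.2, 0.0, 10.3]
gripper_width: 0.133
gripper_force: 20.0
```

Call:
{"method": "arm_command", "body": {
  "rows": [
    [0.005,0,0,0.0008,0,0,0],
    [0.005,0.001,-0.0002,0.0008,0,0,0],
    [0.005,0.002,-0.0004,0.0008,0,0,0],
    [0.005,0.003,-0.0006,0.0008,0,0,0],
    [0.005,0.004,-0.0007,0.0008,0,0,0],
    [0.005,0.005,-0.0009,0.0008,0,0,0],
    [0.005,0.0055,-0.001,0.0008,0,0,0],
    [0.005,0.0055,-0.001,0.0008,0,0,0]
  ]
}}

```text
t: 8.88
tcp_pos: [0.5307, 0.0774, 0.0428]
tool_rot: [-179.9, 0.0, 79.5]
contact_force: [-5.0, 0.8, 6.5]
gripper_width: 0.131
gripper_force: 20.0
```

Call:
{"method": "arm_command", "body": {
  "rows": [
    [0.005,0.0005,-0.0001,0,0,0,0],
    [0.005,0.001,-0.0002,0,0,0,0],
    [0.005,0.001,-0.0002,0,0,0,0]
  ]
}}

```text
t: 9.25
tcp_pos: [0.5317, 0.0772, 0.0427]
tool_rot: [-179.9, -0.0, 79.5]
contact_force: [-5.1, 1.4, 6.7]
gripper_width: 0.133
gripper_force: 20.0
```

Call:
{"method": "arm_command", "body": {
  "rows": [
    [0.005,0,0,0.0005,0,0,0],
    [0.005,0.0005,-0.0001,0.0005,0,0,0],
    [0.005,0.001,-0.0002,0.0005,0,0,0],
    [0.005,0.001,-0.0002,0.0005,0,0,0]
  ]
}}

```text
t: 9.75
tcp_pos: [0.5334, 0.0768, 0.0429]
tool_rot: [-180.0, 0.0, 79.5]
contact_force: [-0.7, 0.7, -0.1]
gripper_width: 0.135
gripper_force: 20.0
```

Call:
{"method": "arm_command", "body": {
  "rows": [
    [0.005,0.0005,-0.0001,0,0,0,0],
    [0.005,0.001,-0.0002,0,0,0,0],
    [0.005,0.001,-0.0002,0,0,0,0]
  ]
}}

```text
t: 10.12
tcp_pos: [0.5343, 0.0766, 0.0431]
tool_rot: [180.0, -0.0, 79.5]
contact_force: [0.5, -0.6, -0.8]
gripper_width: 0.136
gripper_force: 20.0
```

Now free in z and x, so I continue in small steps until the end stop answers.

Call:
{"method": "arm_command", "body": {
  "rows": [
    [0.005,0.0005,-0.0001,-0.0003,0,0,0],
    [0.005,0.001,-0.0002,-0.0003,0,0,0],
    [0.005,0.001,-0.0002,-0.0003,0,0,0]
  ]
}}

```text
t: 10.5
tcp_pos: [0.5346, 0.0766, 0.0428]
tool_rot: [-179.9, 0.0, 79.5]
contact_force: [-6.1, 2.2, 4.4]
gripper_width: 0.132
gripper_force: 20.0
```

Call:
{"method": "arm_command", "body": {
  "rows": [
    [0.005,0.0005,-0.0001,0,0,0,0],
    [0.005,0.0005,-0.0001,0,0,0,0],
    [0.005,0.0005,-0.0001,0,0,0,0]
  ]
}}

```text
t: 10.88
tcp_pos: [0.5346, 0.0765, 0.0428]
tool_rot: [-179.8, 0.0, 79.5]
contact_force: [-7.9, 0.9, 5.6]
gripper_width: 0.132
gripper_force: 20.0
```

Call:
{"method": "arm_command", "body": {
  "rows": [
    [0.005,-0.0003,0,0.0003,0,0,0],
    [0.005,-0.0001,0.001,0.0003,0,0,0],
    [0.005,0,0.0015,0.0003,0,0,0],
    [0.005,0,0.0015,0.0003,0,0,0]
  ]
}}

```text
t: 11.38
tcp_pos: [0.5347, 0.0771, 0.0429]
tool_rot: [-179.9, 0.1, 79.5]
contact_force: [-6.7, -3.9, 2.9]
gripper_width: 0.132
gripper_force: 20.0
```

Call:
{"method": "arm_command", "body": {
  "rows": [
    [0.005,0.0001,0.0005,0,0,0,0],
    [0.005,0.0002,0.001,0,0,0,0],
    [0.005,0.0002,0.001,0,0,0,0]
  ]
}}

```text
t: 11.75
tcp_pos: [0.5349, 0.0781, 0.0429]
tool_rot: [-179.8, 0.1, 79.5]
contact_force: [-7.7, -4.9, 2.5]
gripper_width: 0.133
gripper_force: 20.0
```

Call:
{"method": "arm_command", "body": {
  "rows": [
    [0.005,-0.0002,0.0005,0,0,0,0],
    [0.005,-0.0001,0.001,0,0,0,0],
    [0.005,-0.0001,0.001,0,0,0,0]
  ]
}}

```text
t: 12.12
tcp_pos: [0.5351, 0.0793, 0.0428]
tool_rot: [-179.9, 0.1, 79.5]
contact_force: [-6.4, -3.5, 2.0]
gripper_width: 0.132
gripper_force: 20.0
```

Call:
{"method": "arm_command", "body": {
  "rows": [
    [0.005,0.0001,0.0005,0,0,0,0],
    [0.005,0.0001,0.0008,0,0,0,0],
    [0.005,0.0001,0.0008,0,0,0,0]
  ]
}}

```text
t: 12.5
tcp_pos: [0.5353, 0.08, 0.0429]
tool_rot: [-179.9, 0.1, 79.5]
contact_force: [-5.7, -2.8, 1.6]
gripper_width: 0.133
gripper_force: 20.0
```

Call:
{"method": "arm_command", "body": {
  "rows": [
    [0.005,0.0001,0.0005,0,0,0,0],
    [0.005,0.0001,0.0008,0,0,0,0],
    [0.005,0.0001,0.0008,0,0,0,0]
  ]
}}

```text
t: 12.88
tcp_pos: [0.5353, 0.0803, 0.0429]
tool_rot: [-179.9, 0.1, 79.5]
contact_force: [-6.4, -7.1, 2.3]
gripper_width: 0.137
gripper_force: 20.0
```

Call:
{"method": "arm_command", "body": {
  "rows": [
    [0.005,0.0001,0.0005,0,0,0,0],
    [0.005,0.0001,0.0006,0,0,0,0],
    [0.005,0.0001,0.0006,0,0,0,0]
  ]
}}

```text
t: 13.25
tcp_pos: [0.5354, 0.0804, 0.0429]
tool_rot: [-179.9, 0.2, 79.5]
contact_force: [-6.8, -10.0, 3.8]
gripper_width: 0.134
gripper_force: 20.0
```

Call:
{"method": "arm_command", "body": {
  "rows": [
    [0.005,-0.0004,-0.0007,0.0003,0,0,0],
    [0.005,-0.0004,-0.0007,0.0003,0,0,0],
    [0.035,-0.0004,-0.0007,0.0003,0,0,0],
    [0.035,-0.0004,-0.0007,0.0003,0,0,0],
    [0.035,-0.0004,-0.0007,0.0005,0,0,0],
    [0.035,-0.0004,-0.0007,0.002,0,0,0],
    [0.035,-0.0004,-0.0007,0.02,0,0,0],
    [0.035,-0.0004,-0.0007,0.06,0,0,0],
    [0.035,-0.0004,-0.0007,0.1,0,0,0],
    [0.035,-0.0004,-0.0007,0.1,0,0,0]
  ]
}}

```text
t: 14.5
tcp_pos: [0.5371, 0.0813, 0.1459]
tool_rot: [179.7, -0.0, 79.5]
contact_force: [-0.7, -0.1, -1.1]
gripper_width: 0.393
gripper_force: 0.0
```

Call:
{"method": "arm_command", "body": {
  "rows": [
    [0.025,-0.0185,-0.0475,-0.02,0,0,0.18],
    [0.025,-0.0185,-0.0475,-0.02,0,0,0.36],
    [0.025,-0.0185,-0.0475,-0.02,0,0,0.54],
    [0.025,-0.0185,-0.0475,-0.02,0,0,0.72],
    [0.025,-0.0185,-0.0475,-0.02,0,0,0.9],
    [0.025,-0.0185,-0.0475,-0.02,0,0,1.08],
    [0.025,-0.0185,-0.0475,-0.02,0,0,1.26],
    [0.025,-0.0185,-0.0475,-0.02,0,0,1.44],
    [0.025,-0.0185,-0.0475,-0.02,0,0,1.62],
    [0.025,-0.0185,-0.0475,-0.02,0,0,1.8],
    [0.025,-0.0185,-0.0475,-0.02,0,0,1.98],
    [0.025,-0.0185,-0.0475,-0.02,0,0,2.06]
  ]
}}

```text
t: 16.0
tcp_pos: [0.5168, 0.0339, 0.1221]
tool_rot: [180.0, -0.1, -162.2]
contact_force: [-0.6, 0.2, 0.4]
gripper_width: 0.284
gripper_force: 0.0
```

Call:
{"method": "arm_command", "body": {
  "rows": [
    [0.025,0,0,0,0,0,0],
    [0.025,0,0,0,0,0,0]
  ]
}}

```text
t: 16.25
tcp_pos: [0.5171, 0.0339, 0.1226]
tool_rot: [180.0, -0.0, -162.5]
contact_force: [0.1, -0.2, -0.1]
gripper_width: 0.287
gripper_force: 0.0
```

Run:
```python
from h import *
b=snap("side")
i=cv2.resize(b["image"][190:300,235:370],(675,550),interpolation=cv2.INTER_CUBIC)
save(cv2.convertScaleAbs(i,alpha=1.6),"knob")
q=r.sense();print(q["tcp_pos"],q["tool_rot"],W2P(q["tcp_pos"]),q["joints"],q["moment"])
print((proj(b,q["tcp_pos"])-[235,190])*5,(proj(b,[.5185,.0338,.065])-[235,190])*5)
```

```text
[0.51716127 0.03384775 0.12273467] [ 1.79985733e+02 -2.66037442e-02 -1.62529413e+02] [ -9.08578675 -48.31707739] [-9.35959313e+00  2.54736906e+01  8.96458246e+01  7.98643514e-04
  6.49106638e+01 -1.16830516e+02] [ 0.06440538 -0.12513441 -0.0120265 ]
[421.24411529  51.8880646 ] [421.34419815 140.00352041]
```

View pics/knob.png

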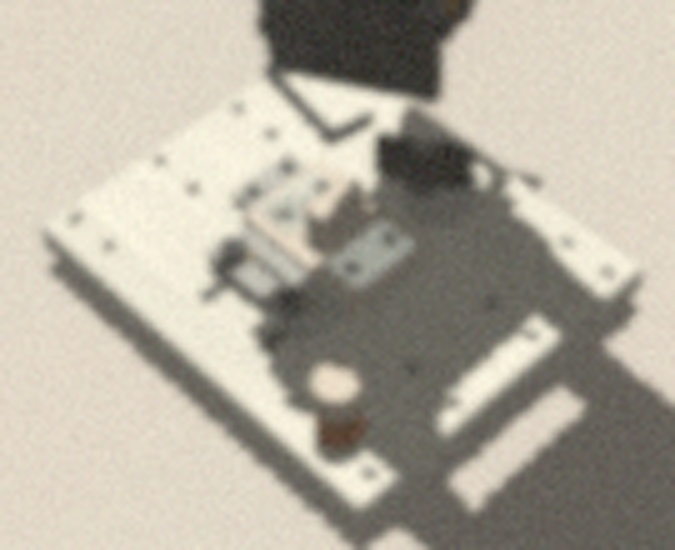

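The cassette sits against the end stop and rail, and the knob bar is at about (425,145) in the crop, against a predicted (421,140). Going down onto the bar.

Call:
{"method": "arm_command", "body": {
  "rows": [
    [0.025,0.0013,0,-0.03,0,0,0],
    [0.025,0.0013,0,-0.05,0,0,0],
    [0.025,0.0013,0,-0.06,0,0,0],
    [0.025,0.0013,0,-0.068,0,0,0],
    [0.025,0.0013,0,-0.074,0,0,0],
    [0.025,0.0013,0,-0.0776,0,0,0],
    [0.025,0.0013,0,-0.0776,0,0,0]
  ]
}}

```text
t: 17.18
tcp_pos: [0.5186, 0.0338, 0.0455]
tool_rot: [-180.0, -0.0, -162.5]
contact_force: [0.4, 0.8, 0.3]
gripper_width: 0.285
gripper_force: 0.0
```

Call:
{"method": "arm_command", "body": {
  "rows": [
    [0.004,0,0,0,0,0,0],
    [0.004,0,0,0,0,0,0],
    [0.004,0,0,0,0,0,0],
    [0.004,0,0,0,0,0,0]
  ],
  "force": 10
}}

```text
t: 17.68
tcp_pos: [0.5188, 0.0335, 0.0457]
tool_rot: [-180.0, 0.0, -162.5]
contact_force: [-0.6, -4.8, 2.5]
gripper_width: 0.131
gripper_force: 9.7
```

```bash
cat > st.py <<'E'
from h import *
q=r.sense();print(q["t"],q["tcp_pos"].round(4),q["tool_rot"].round(1),"F",q["contact_force"].round(1),"M",q["moment"].round(3),q["gripper_width"],q["gripper_force"],"j6",q["joints"][5].round(1),"tau6",q["tau"][5].round(3))
E
python3 st.py
```

```text
17.675 [0.5188 0.0335 0.0457] [-180.     0.  -162.5] F [-0.6 -4.8  2.5] M [-0.621 -0.111  0.082] 0.131228115162513 9.722769959374773 j6 -116.9 tau6 0.061
```

Call:
{"method": "arm_command", "body": {
  "rows": [
    [0.004,-0.0002,-0.0006,0,0,0,0],
    [0.004,-0.0002,-0.0006,0,0,0,0],
    [0.004,-0.0002,-0.0006,0,0,0,-0.05],
    [0.004,-0.0002,-0.0006,0,0,0,-0.1],
    [0.004,-0.0002,-0.0006,0,0,0,-0.15],
    [0.004,-0.0002,-0.0006,0,0,0,-0.2],
    [0.004,-0.0002,-0.0006,0,0,0,-0.25],
    [0.004,-0.0002,-0.0006,0,0,0,-0.3],
    [0.004,-0.0002,-0.0006,0,0,0,-0.35],
    [0.004,-0.0002,-0.0006,0,0,0,-0.4],
    [0.004,-0.0002,-0.0006,0,0,0,-0.4]
  ],
  "force": 50
}}

```text
t: 19.05
tcp_pos: [0.5188, 0.0332, 0.0457]
tool_rot: [-180.0, 0.1, 174.6]
contact_force: [1.2, -1.8, 4.0]
gripper_width: 0.116
gripper_force: 49.6
```

```bash
python3 st.py
```

```text
19.05 [0.5188 0.0332 0.0457] [-1.800e+02  1.000e-01  1.746e+02] F [ 1.2 -1.8  4. ] M [-0.216 -0.505 -0.04 ] 0.11600488910012684 49.64856248348951 j6 -94.1 tau6 0.209
```

Call:
{"method": "arm_command", "body": {
  "rows": [
    [0.004,0,-0.0002,0,0,0,-0.05],
    [0.004,0,-0.0002,0,0,0,-0.1],
    [0.004,0,-0.0002,0,0,0,-0.15],
    [0.004,0,-0.0002,0,0,0,-0.2],
    [0.004,0,-0.0002,0,0,0,-0.25]
  ]
}}

```text
t: 19.68
tcp_pos: [0.5188, 0.033, 0.0457]
tool_rot: [180.0, 0.1, 160.3]
contact_force: [2.3, -1.6, 4.5]
gripper_width: 0.125
gripper_force: 49.6
```

```bash
python3 st.py
```

```text
19.675 [0.5188 0.033  0.0457] [1.800e+02 1.000e-01 1.603e+02] F [ 2.3 -1.6  4.5] M [-0.163 -0.535  0.08 ] 0.12483554162321882 49.5554206520319 j6 -79.7 tau6 -0.464
```

Call:
{"method": "arm_command", "body": {
  "rows": [
    [0.004,0,0,0,0,0,-0.04],
    [0.004,0,0,0,0,0,-0.08]
  ]
}}

```text
t: 19.92
tcp_pos: [0.5188, 0.033, 0.0457]
tool_rot: [180.0, 0.1, 155.7]
contact_force: [1.3, -1.0, 4.0]
gripper_width: 0.12
gripper_force: 49.6
```

```bash
python3 st.py
```

```text
19.925 [0.5188 0.033  0.0457] [1.800e+02 1.000e-01 1.557e+02] F [ 1.3 -1.   4. ] M [-0.267 -0.463  0.031] 0.12029346274459445 49.556215312331915 j6 -75.1 tau6 -0.359
```

Call:
{"method": "arm_command", "body": {
  "rows": [
    [0.004,0,0,0,0,0,-0.04],
    [0.004,0,0,0,0,0,-0.08],
    [0.004,0,0,0,0,0,-0.1]
  ]
}}

```text
t: 20.3
tcp_pos: [0.5188, 0.0329, 0.0457]
tool_rot: [180.0, 0.1, 150.0]
contact_force: [2.5, -2.5, 5.6]
gripper_width: 0.119
gripper_force: 49.6
```

```bash
python3 st.py
```

```text
20.3 [0.5188 0.0329 0.0457] [1.8e+02 1.0e-01 1.5e+02] F [ 2.5 -2.5  5.6] M [-0.29  -0.471  0.06 ] 0.1193915479822187 49.558177292346954 j6 -69.4 tau6 -0.048
```

Call:
{"method": "arm_command", "body": {
  "rows": [
    [0.004,0,0,0,0,0,-0.03],
    [0.004,0,0,0,0,0,-0.06],
    [0.004,0,0,0,0,0,-0.08]
  ]
}}

```text
t: 20.68
tcp_pos: [0.5188, 0.0329, 0.0457]
tool_rot: [180.0, 0.1, 145.4]
contact_force: [2.2, -1.6, 5.6]
gripper_width: 0.118
gripper_force: 49.6
```

```bash
python3 st.py
```

```text
20.675 [0.5188 0.0329 0.0457] [1.800e+02 1.000e-01 1.454e+02] F [ 2.2 -1.6  5.6] M [-0.343 -0.522  0.057] 0.11830259660006859 49.558137841522694 j6 -64.8 tau6 -0.108
```

Call:
{"method": "arm_command", "body": {
  "rows": [
    [0.004,0,0,0,0,0,-0.03],
    [0.004,0,0,0,0,0,-0.06],
    [0.004,0,0,0,0,0,-0.08]
  ]
}}

```text
t: 21.05
tcp_pos: [0.5187, 0.0329, 0.0457]
tool_rot: [180.0, 0.0, 140.8]
contact_force: [2.4, -3.0, 5.8]
gripper_width: 0.115
gripper_force: 49.6
```

```bash
python3 st.py
```

```text
21.05 [0.5187 0.0329 0.0457] [180.    0.  140.8] F [ 2.4 -3.   5.8] M [-0.412 -0.479  0.158] 0.11537337512650464 49.553623236715794 j6 -60.2 tau6 -0.098
```

Call:
{"method": "arm_command", "body": {
  "rows": [
    [0.004,0,0,0,0,0,-0.02],
    [0.004,0,0,0,0,0,-0.04],
    [0.004,0,0,0,0,0,-0.04]
  ]
}}

```text
t: 21.42
tcp_pos: [0.5187, 0.0328, 0.0457]
tool_rot: [180.0, 0.1, 138.5]
contact_force: [2.2, -2.4, 5.5]
gripper_width: 0.123
gripper_force: 49.5
```

```bash
python3 st.py
```

```text
21.425 [0.5187 0.0328 0.0457] [1.800e+02 1.000e-01 1.385e+02] F [ 2.2 -2.4  5.5] M [-0.426 -0.435  0.054] 0.12328851250005414 49.5349676348269 j6 -58.0 tau6 0.2
```

Call:
{"method": "arm_command", "body": {
  "rows": [
    [0.004,0,0,0,0,0,-0.02],
    [0.004,0,0,0,0,0,-0.04],
    [0.004,0,0,0,0,0,-0.04]
  ]
}}

```text
t: 21.8
tcp_pos: [0.5187, 0.0328, 0.0457]
tool_rot: [180.0, 0.1, 136.3]
contact_force: [1.3, -3.2, 5.6]
gripper_width: 0.122
gripper_force: 49.5
```

```bash
python3 st.py
```

```text
21.8 [0.5187 0.0328 0.0457] [1.800e+02 1.000e-01 1.363e+02] F [ 1.3 -3.2  5.6] M [-0.472 -0.42   0.247] 0.12167163078278785 49.4968531653285 j6 -55.7 tau6 0.332
```

```bash
cat > st.py <<'E'
from h import *
M=[];F=[]
for i in range(6):
    q=r.sense();M.append(q["moment"]);F.append(q["contact_force"]);eyes.snapshot("top")
M=np.array(M)
print(q["t"],q["tcp_pos"].round(4),q["tool_rot"][2].round(2),"F",np.mean(F,0).round(1),"Mz",M[:,2].mean().round(3),M[:,2].round(2),"g",q["gripper_width"].round(3))
E
python3 st.py
```

```text
Traceback (most recent call last):
  File "st.py", line 6, in <module>
    print(q["t"],q["tcp_pos"].round(4),q["tool_rot"][2].round(2),"F",np.mean(F,0).round(1),"Mz",M[:,2].mean().round(3),M[:,2].round(2),"g",q["gripper_width"].round(3))
                                                                                                                                           ^^^^^^^^^^^^^^^^^^^^^^^^
AttributeError: 'float' object has no attribute 'round'
```

Call:
{"method": "arm_command", "body": {
  "rows": [
    [0.004,0,0,0,0,0,-0.015],
    [0.004,0,0,0,0,0,-0.03],
    [0.004,0,0,0,0,0,-0.03]
  ]
}}

```text
t: 22.48
tcp_pos: [0.5186, 0.0328, 0.0457]
tool_rot: [180.0, 0.1, 134.6]
contact_force: [0.6, -3.2, 5.8]
gripper_width: 0.119
gripper_force: 49.5
```

```bash
python3 st.py
```

```text
Traceback (most recent call last):
  File "st.py", line 6, in <module>
    print(q["t"],q["tcp_pos"].round(4),q["tool_rot"][2].round(2),"F",np.mean(F,0).round(1),"Mz",M[:,2].mean().round(3),M[:,2].round(2),"g",q["gripper_width"].round(3))
                                                                                                                                           ^^^^^^^^^^^^^^^^^^^^^^^^
AttributeError: 'float' object has no attribute 'round'
```

```bash
sed -i 's/q\["gripper_width"\].round(3)/round(q["gripper_width"],3)/' st.py; python3 st.py
```

```text
23.025 [0.5187 0.0328 0.0457] 134.56 F [ 1.  -3.3  5.8] Mz 0.267 [0.26 0.28 0.27 0.31 0.23 0.25] g 0.118
```

Call:
{"method": "arm_command", "body": {
  "rows": [
    [0.004,0,0,0,0,0,-0.01],
    [0.004,0,0,0,0,0,-0.02],
    [0.004,0,0,0,0,0,-0.02]
  ]
}}

```text
t: 23.45
tcp_pos: [0.5186, 0.0327, 0.0457]
tool_rot: [-180.0, 0.1, 133.4]
contact_force: [1.0, -3.7, 6.1]
gripper_width: 0.126
gripper_force: 49.5
```

```bash
python3 st.py
```

```text
23.7 [0.5186 0.0328 0.0457] 133.43 F [ 1.4 -3.1  5.6] Mz 0.342 [0.34 0.34 0.36 0.31 0.35 0.35] g 0.12
```

Call:
{"method": "arm_command", "body": {
  "rows": [
    [0.004,0,0,0,0,0,-0.01],
    [0.004,0,0,0,0,0,-0.015],
    [0.004,0,0,0,0,0,-0.015]
  ]
}}

```text
t: 24.12
tcp_pos: [0.5186, 0.0327, 0.0457]
tool_rot: [-180.0, 0.1, 132.6]
contact_force: [1.9, -3.6, 6.2]
gripper_width: 0.117
gripper_force: 49.5
```

```bash
python3 st.py
```

```text
24.375 [0.5186 0.0327 0.0457] 132.56 F [ 1.5 -3.2  5.6] Mz 0.344 [0.37 0.3  0.35 0.3  0.37 0.36] g 0.12
```

Call:
{"method": "arm_command", "body": {
  "rows": [
    [0.004,0,0,0,0,0,-0.01],
    [0.004,0,0,0,0,0,-0.015],
    [0.004,0,0,0,0,0,-0.015]
  ],
  "force": 60
}}

```text
t: 24.8
tcp_pos: [0.5186, 0.0327, 0.0457]
tool_rot: [-180.0, 0.1, 131.7]
contact_force: [1.8, -3.8, 5.6]
gripper_width: 0.121
gripper_force: 59.5
```

```bash
python3 st.py
```

```text
25.05 [0.5186 0.0327 0.0457] 131.73 F [ 1.8 -3.6  5.7] Mz 0.494 [0.47 0.46 0.53 0.57 0.43 0.5 ] g 0.119
```

```bash
python3 st.py
```

```text
25.35 [0.5186 0.0327 0.0457] 131.73 F [ 1.8 -3.5  5.5] Mz 0.49 [0.56 0.5  0.4  0.5  0.5  0.49] g 0.12
```

Call:
{"method": "arm_command", "body": {
  "rows": [
    [0.02,0,0,0,0,0,0],
    [0.02,0,0,0,0,0,0],
    [0.02,0,0,0,0,0,0],
    [0.02,0,0,0.01,0,0,0],
    [0.02,0,0,0.03,0,0,0],
    [0.02,0,0,0.07,0,0,0],
    [0.02,0,0,0.12,0,0,0],
    [0.02,0,-0.05,0.17,0,0,0],
    [0.02,-0.05,-0.11,0.17,0,0,0],
    [0.02,-0.1,-0.17,0.17,0,0,0],
    [0.02,-0.12,-0.23,0.17,0,0,0],
    [0.02,-0.12,-0.25,0.17,0,0,0]
  ]
}}

```text
t: 26.9
tcp_pos: [0.397, -0.2184, 0.2164]
tool_rot: [180.0, 0.1, 131.6]
contact_force: [1.8, -0.1, -1.1]
gripper_width: 0.232
gripper_force: 0.0
```

Run:
```python
from h import *
a=snap("top");b=snap("side")
A=cv2.resize(a["image"][175:265,255:335],(400,450),interpolation=cv2.INTER_CUBIC)
B=cv2.resize(b["image"][195:285,240:320],(400,450),interpolation=cv2.INTER_CUBIC)
save(cv2.convertScaleAbs(np.hstack([A,B]),alpha=1.5),"final")
# bar angle now and cassette placement
s=a;bx=(303,208,324,238);I=s["image"][bx[1]:bx[3],bx[0]:bx[2]].astype(int).sum(2)
m=(I<110).astype(np.uint8);n,l,st,ce=cv2.connectedComponentsWithStats(m);i=1+np.argmax(st[1:,4]);p=np.argwhere(l==i)[:,::-1]+np.array(bx[:2])
w=np.array([W2P(onz(s,u,v,.06)) for u,v in p]);c=w.mean(0);V=np.linalg.svd(w-c)[2]
print(len(p),c,V[0],np.arctan2(abs(V[0][0]),-V[0][1]*np.sign(-V[0][0])))
```

```text
47 [-11.89118685 -46.85986951] [-0.82042349  0.57175633] 2.179441352601189
```

View pics/final.png

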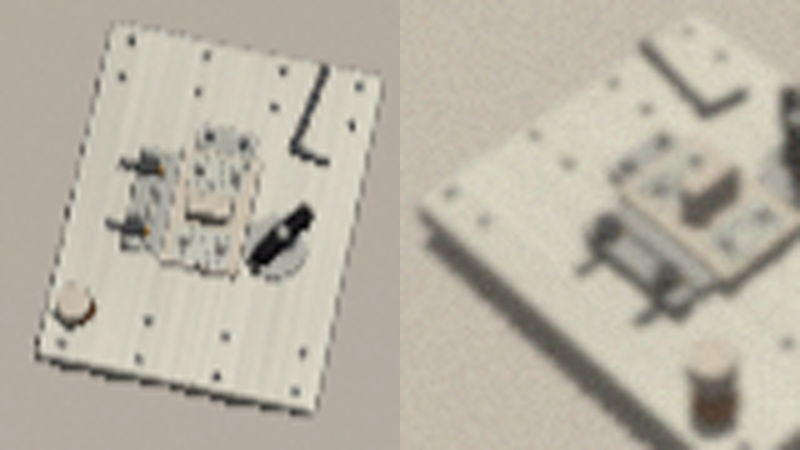

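The cassette lies flat between rail, end stop and lobe. The bar is turned to about 2.2 rad, and the vial and hex key are unmoved. Handing in.

```bash
python3 -c "
from rig import r
print(r.hand_in())"
```

```text
the job is handed in; nothing more can be done
None
```

The cassette lies flat on the loading plate, home against the end stop and pinned to the rail by the knob; I let go and handed the job in at about 27 s. I aimed for 20 N of lobe pressure, but the last torque reading (0.49 N m) puts it nearer 23 to 25 N before the knob eases.

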